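Tap-centre a wobbly goblet on a banding wheel

TASK

The small wobbly goblet stands off-centre on the banding wheel. Nudge it with light taps of the fingers, low down against its foot, until it stands upright and centred on the wheel head, ready for painting bands, then leave it standing there. Do not take it between the fingers, lift it or rock it far over, and leave the other things on the bench alone.

Things in the scene. Friction and masses are not known exactly. Their poses are not given: they have to be found in the camera images.
- goblet: the small bisque-clay stemmed goblet to centre: 76 mm high, about 0.17 kg (varies by a quarter), loose on the wheel head. Origin at the centre of its underside, z up its axis, round about it. Foot 52 mm across with an upright side from 4 to 13 mm above the underside; stem 16 mm thick at 31 to 40 mm; bowl 43 mm across from 60 mm to the rim
- goblet_foot (a point): point on the goblet's axis 8 mm above its underside, level with the upright side of its foot. An upright finger with its tip 3 to 9 mm above the wheel head meets the goblet at the foot; pushed there slowly (about 20 mm/s) it slides under 1 to 3 N and stays upright. The underside is flat only 18 mm across, then rises 2.5 mm to the edge: a quick knock makes it rock, a push on the bowl topples it
- wheel: the banding wheel (small potter's turntable): fixed dark iron foot 112 mm across with a column, carrying a round flat aluminium head 130 mm across and 13 mm thick, with turned concentric rings. Origin at the centre of the underside of the foot, on the bench. The head turns about the vertical axis if pushed sideways (about 0.02 N m of bearing friction) and may be turned; the wheel cannot move otherwise
- wheel_top (a point): the middle of the wheel head's flat top, on the turning axis, 85 mm above the bench: where the centre of the goblet's underside belongs. It starts 18 to 31 mm from it, in any direction
- glaze_jar: bystander: round lidded glaze jar, 60 mm across, 75 mm high, origin at the centre of its underside
- tumbler: bystander: white open tumbler, 68 mm across the rim, 85 mm high, origin at the centre of its underside
- bowl: bystander: small bisque bowl, 84 mm across, 40 mm high, origin at the centre of its underside
- brush: bystander: flat brush 170 mm long with a wooden handle lying on the bench, origin under its middle, its length along its x axis

How it is judged:
At the end, for the whole second after the job is handed in: the goblet stands upright (within 0.05 rad) and still on the wheel head, the centre of its underside within 5 mm of the wheel's axis (horizontal distance between goblet and wheel_top below 0.005 m and angle between goblet's own z axis and vertical below 0.05 rad and height (world z) of goblet between 0.082 and 0.088 m and linear speed of goblet below 0.01 m/s); the robot touches nothing.
It fails at once if the goblet is lifted more than 10 mm off the wheel head (height (world z) of goblet above 0.095 m).
It fails at once if the goblet is rocked over by more than 0.25 rad or knocked down (angle between goblet's own z axis and vertical above 0.25 rad).
It fails at once if the goblet is taken between the fingers (touched with the grasp point within 12 mm of its axis) (horizontal distance between the grasp point and goblet below 0.012 m and contact force between the fingers and goblet above 0.3 N).
It fails at once if the goblet is hit or pressed with more than 12 N (contact force between the fingers and goblet above 12 N).
It fails at once if another thing on the bench is moved by more than 15 mm (distance of any of glaze_jar, tumbler, bowl, brush from where it was at the start of the episode above 0.015 m).
It also fails if it takes over 45 s, if anything falls off the work surface, if the arm or the gripper's body presses on something with over 40 N, if the wrist force passes 120 N, or if a joint passes its speed limit or range.

ROBOT

A 6-joint arm with a two-finger parallel gripper is mounted at the origin on the work surface. World frame = base frame: x ahead of the robot, y to its left, z up, the work surface at z = 0. Lengths are in m, angles in rad, forces in N, time in s.
With the tool pointing down it reaches from about 0.35 to 0.975 m from the base axis. Payload 4.9 kg.
Tool frame: the origin (TCP) lies where the fingers leave the gripper's body, on its centre line; the fingertips stand 73 mm ahead of it and the grasp point (between the pads) lies 54 mm ahead of it; z points along the fingers, y is the direction in which the jaws open and shut (so a half turn about z gives the same grasp; the last joint's range is limited). The gripper opens to 85 mm and grips with 20 to 120 N. Pads are 22 mm wide; open, the fingers measure 114 mm over their backs; the gripper's body (76 mm by 85 mm) begins 54 mm behind the grasp point. The pads swing forward as they close: fully open they stand 13 mm farther back than shut.
Start: joints at [-1.321, 0.053, 1.613, -0, 1.476, -0.119], TCP at [0.225, -0.583, 0.304] pointing down, gripper open.
Joint ranges: [-3.01, 3.01], [-1.01, 2.22], [0.06, 2.58], [-1.02, 4.17], [0.09, 2.62], [-3.14, 3.14]. Speed limits (rad/s): [2.57, 2.57, 3.14, 3.14, 3.14, 3.14].

INTERFACE

Orientations are given as a rotation vector (axis times angle).
In Python, from station import monitor, vision, workorder gives the robot as it stands.
- The arm moves only by the tool arm_command, never from a script. Its argument "rows" is text: rows parted by semicolons, each of 6 numbers parted by spaces: the shift along the world's x, y, z in mm, then the turn, a rotation vector about the world's x, y, z in degrees. In form: tx ty tz wx wy wz; .... A call has 1 to 12 rows; each row is the pose to reach, as a shift and turn from the pose measured when the call began; what a row does not reach only later rows make up. A row lasts 1/8 s, in which the tool goes at most 62.5 mm and 10.7 degrees, less where a joint would pass 70% of its speed; a pose out of reach is approached as far as the arm can. A call with a gripper value outside its range is refused whole. "jaw" is the opening, from 0 (shut) to 1 (fully open), set as the call begins (left out, the last holds). The fingers move at their own pace and stop on an object; "squeeze" is the grip in N (left out, the last holds). Time passes only in rows, so rows that repeat a pose let the fingers close. It gives the time, the measured TCP pose, the force and the opening at its end, in the units of the state.
- monitor.get_obs(): the state, without advancing time (a new reading comes with each control period).
- vision.get_image(name): name is "side" or "top"; returns a dict with "frame" (400x640x3 uint8, red, green, blue), "vfov" (degrees; the focal length in pixels is half the picture's height over the tangent of half this angle, whatever the lens; pixels are square), "cx", "cy" (the principal point, pixels), "R" (3x3) and "t" (3): a world point X has camera coordinates R X + t. Camera axes: x right, y down, z forward; pixel columns grow to the right and rows downward; lengths in m; the calibration is good to about 2 mm. A picture is of the moment at which its call begins. There is no depth.
- workorder.finish_job(): hands the job in, once; it reports no verdict.
The state is a dict: "t": time; "q": joint angles; "dq": joint speeds; "effort": joint torques, N m; "tool_pos": TCP position; "tool_rot": TCP orientation; "contact_force": force on the tool from outside, world axes, zero at the start; "wrist_torque": the same for the moment, N m; "opening": finger opening in m.
Only numpy, scipy, OpenCV 4.12 (cv2) and the standard library are available. Lean on these libraries where they do the work, as an engineer would, in place of code of your own. Each camera call takes 0.05 s, during which the arm holds its last target. There are 200 camera calls.

## Working session

There is one attempt and no reset: what is moved stays moved. The work goes in short steps, Python scripts to look and compute and a tool call to move; the robot and the scene stay as the last step left them, time stands still between calls to the robot, and variables do not carry over. Pictures are saved under pics/ and viewed, about 8 in all and at most 12, crops included, and the job is handed in when it is done.

Besides the shell and the picture viewer there is one more tool, called after "Emit:" by a JSON object that holds its "op" and its "data", one argument or row to a line. arm_command: Moves the arm, as the interface text tells. Its arguments: {"type":"object","properties":{"rows":{"type":"string"},"jaw":{"type":"number"},"squeeze":{"type":"number"}},"required":["rows"]}

```bash
mkdir -p pics
cat > h.py <<'E'
import numpy as np, cv2
from station import monitor, vision, workorder
def grab(n,fn=None):
    d=vision.get_image(n)
    if fn: cv2.imwrite('pics/'+fn,d['frame'][:,:,::-1])
    d['f']=200/np.tan(np.radians(d['vfov'])/2); d['R']=np.array(d['R']); d['t']=np.array(d['t'])
    return d
def proj(d,X):
    c=np.atleast_2d(X)@d['R'].T+d['t']; return c[:,:2]/c[:,2:]*d['f']+[d['cx'],d['cy']]
def ray(d,u,v,z):
    r=d['R'].T@np.array([(u-d['cx'])/d['f'],(v-d['cy'])/d['f'],1]); o=-d['R'].T@d['t']
    return o+r*(z-o[2])/r[2]
E
python3 - <<'E'
from h import *
for n in('top','side'):
    d=grab(n,n+'0.png'); print(n,d['f'],d['cx'],d['cy'],-d['R'].T@d['t'],d['R'].round(3).tolist())
o=monitor.get_obs();print(o['t'],o['tool_pos'],o['tool_rot'],o['opening'])
E
```

```text
top 453.40286594262255 324.9773176125176 202.40515972624584 [ 4.15710547e-01 -5.57846942e-04  1.17310905e+00] [[-0.021, -1.0, -0.011], [-0.993, 0.023, -0.117], [0.118, 0.009, -0.993]]
side 429.7367827304458 309.90466926542877 201.49050245074986 [0.43274249 0.86310712 0.7107805 ] [[-0.993, -0.114, -0.015], [-0.057, 0.596, -0.801], [0.1, -0.795, -0.599]]
0.1 [ 0.22519881 -0.58255977  0.30277537] [-3.08652339e+00 -5.75688302e-01  2.00814320e-04] 0.08545765902554486
```

View pics/top0.png

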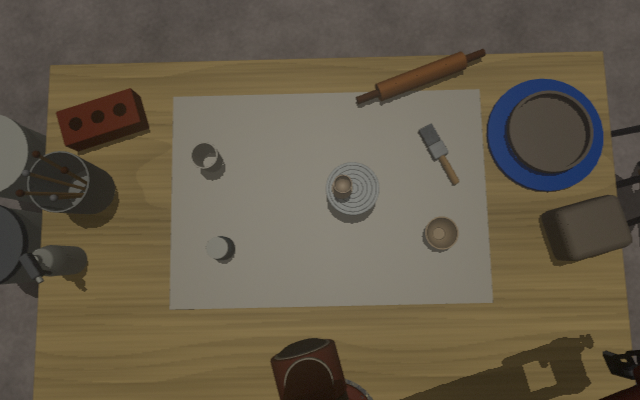

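View pics/side0.png

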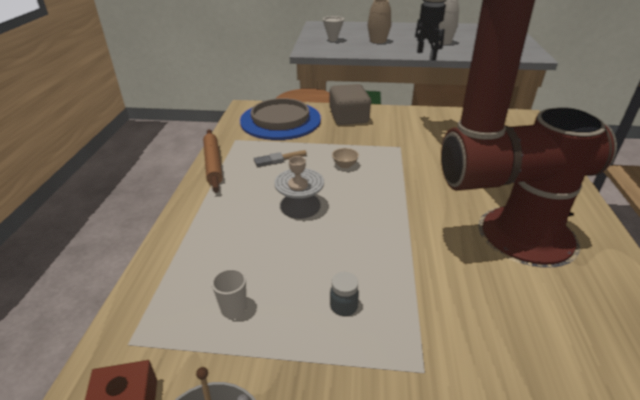

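The top view shows the wheel head near (352,188) with the goblet's rim near (343,185). In the side view the head is near (299,184), with the foot near (298,184). Next I'll zoom in on both.

Run:
```python
from h import *
a=cv2.imread('pics/top0.png')[150:225,315:390]; b=cv2.imread('pics/side0.png')[145:220,262:337]
f=lambda i:cv2.resize(i,(400,400),interpolation=cv2.INTER_CUBIC)
g=np.hstack([f(a),f(b)]); g=cv2.convertScaleAbs(g,alpha=1.5)
for k in range(0,800,53): cv2.line(g,(k,0),(k,6),(0,0,255),1)
cv2.imwrite('pics/z0.png',g)
```

```text
(no output)
```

View pics/z0.png

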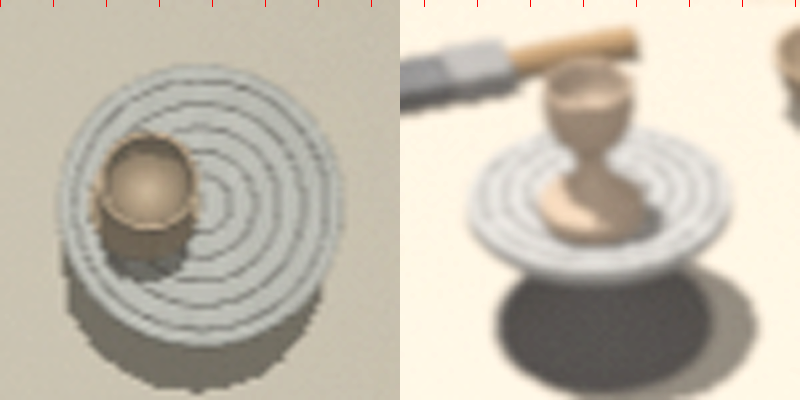

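Crop positions convert to these pixels. In the top view the head centre is about (352.6,188.0) and the goblet rim centre about (342.5,183.5). In the side view the head centre is about (299,183) and the rim centre about (297,160). I'll refine them with a model fit.

```bash
cat >> h.py <<'E'
from scipy.optimize import minimize
A=np.linspace(0,2*np.pi,72,endpoint=False)
PROF=[(0,9),(4,26),(13,26),(31,8),(40,8),(60,21.5),(76,21.5)]
S=4
def circ(x,y,z,r): return np.c_[x+r*np.cos(A),y+r*np.sin(A),np.full(72,z)]
def sil(d,p,box,prof,z0):
    u0,v0,w=box; m=np.zeros((w*S,w*S),np.uint8)
    R=[proj(d,circ(p[0],p[1],z0+z/1e3,r/1e3)) for z,r in prof]
    for a,b in zip(R,R[1:]):
        q=((np.r_[a,b]-[u0,v0]+.5)*S-.5)
        cv2.fillConvexPoly(m,cv2.convexHull((q*256).round().astype(np.int32)),255,shift=8)
    return cv2.resize(m,(w,w),interpolation=cv2.INTER_AREA)/255.
def sat(d,box):
    u0,v0,w=box; f=d['frame'][v0:v0+w,u0:u0+w].astype(float); return (f[...,0]-f[...,2])/(f.sum(2)/3+5)
def fitgob(ds,p0,w=36,thr=.17,z0=.085):
    out=[]; T=[]
    for d in ds:
        c=proj(d,[p0[0],p0[1],z0+.04])[0]; box=(int(c[0])-w//2,int(c[1])-w//2,w)
        T.append((d,box,np.clip((sat(d,box)-thr)/.08+.5,0,1)))
    cost=lambda p,TT:sum(((sil(d,p/1e3,b,PROF,z0)-m)**2).sum() for d,b,m in TT)
    for TT in [[t] for t in T]+[T]:
        best=None
        r=minimize(cost,np.array(p0)*1e3,args=(TT,),method='Nelder-Mead',options=dict(initial_simplex=np.array(p0)*1e3+np.array([[-6,-6],[6,-4],[0,8]])))
        out.append((r.x.round(1),round(r.fun,1)))
    return out
E
python3 - <<'E'
from h import *
ds=[grab('top'),grab('side')]
c=ray(ds[0],352.6,188.0,.085); g=ray(ds[0],342.5,183.5,.161); print(c,g, ray(ds[1],297,160,.161))
for d in ds:
    q=proj(d,[g[0],g[1],.12])[0]; b=(int(q[0])-18,int(q[1])-18,36); s=sat(d,b)
    print((s[::3,::3]*100).astype(int))
# wheel: radial saturation/intensity edge along head circle
def cost(p,dd):
    e=0
    for d in dd:
        f=cv2.GaussianBlur(d['frame'],(0,0),.7).astype(np.float32)
        sm=lambda r:np.stack([cv2.remap(f,*[proj(d,circ(p[0]/1e3,p[1]/1e3,.085,r))[:,i].astype(np.float32).reshape(-1,1) for i in(0,1)],cv2.INTER_LINEAR)[:,0]],0)[0]
        a,b=sm(.0625),sm(.0675); sA=lambda x:(x[:,0]-x[:,2])/(x.mean(1)+5)
        e-=np.minimum(np.abs(a-b).sum(1),60).mean()
    return e
for dd in([ds[0]],[ds[1]],ds):
    r=minimize(cost,c[:2]*1e3,args=(dd,),method='Nelder-Mead',options=dict(initial_simplex=c[:2]*1e3+np.array([[-5,-5],[5,-3],[0,6]])));print('wheel',r.x.round(1),r.fun)
for thr in(.15,.2,.25): print(thr,fitgob(ds,g[:2],thr=thr))
E
```

```text
[ 0.57828581 -0.05850266  0.085     ] [ 0.57772237 -0.03196168  0.161     ] [ 0.5759864  -0.03309769  0.161     ]
[[12 12 12 12  4  4  4  4  3  3  3  3]
 [13 12 12  4  5  4  4  3  4  3  3  4]
 [12 12  6  5  3  5 13  8  4  5  4  4]
 [12 11  3  3 21 22 23 22 28  3  3  3]
 [12  6  4  7 22 27 28 28 25 20  3  4]
 [12  4  4 24 26 28 27 29 27 27  4  3]
 [12  3  3 28 26 29 26 27 27 25  3  4]
 [11  3  3 28 27 28 30 27 26 22  3  4]
 [12  3  4 27 22 25 27 27 21 12  3  4]
 [12  5  4  4 22 25 24 22 21  3  3  3]
 [12 11  4  3  7 16 21 11  6  4  3  3]
 [12 13  4  4  4  5  7  6  4  4  3  4]]
[[ 3  6 42 45 43 33 30 30 26 14 12 11]
 [ 5  4 19 17 27 26 25 25 25 17 11 11]
 [ 8 11 12 12 24 25 25 26 25 18 11 11]
 [11 11 11 12 23 26 25 26 27 17 11 11]
 [11 11 11 12 18 26 25 25 26  9  9 10]
 [11 11  6  4  5 21 26 26 15  4  3  3]
 [ 9  3  4  4  4  4 24 21  3  3  3  4]
 [ 4  3  3  4  5 11 25 25 11  4  3  3]
 [ 3  4  3  5 22 25 25 25 24 23  6  3]
 [ 4  4  3  9 24 25 26 26 25 26  8  4]
 [ 3  3  4  5 25 24 24 26 25 23  9  4]
 [ 4  3  4  4  6 21 25 25 21 11  5  3]]
wheel [578.6 -53.8] -30.5499267578125
wheel [575.7 -46.2] -34.6336669921875
wheel [579.  -53.7] -58.23704528808594
0.15 [(array([578.4, -32.1]), np.float64(19.6)), (array([577. , -34.5]), np.float64(108.3)), (array([577.7, -32.3]), np.float64(136.5))]
0.2 [(array([578.6, -32.2]), np.float64(38.0)), (array([577.2, -36.1]), np.float64(124.6)), (array([578. , -32.3]), np.float64(174.6))]
0.25 [(array([578.1, -32.8]), np.float64(131.2)), (array([580.5, -45.2]), np.float64(212.2)), (array([579.3, -34.7]), np.float64(372.9))]
```

Run:
```python
from h import *
ds=[grab('top'),grab('side')]; c=np.array([578.3,-58.5])
T=[]
for i,d in enumerate(ds):
    q=proj(d,[*c/1e3,.08])[0]; b=(int(q[0])-35,int(q[1])-35,70); s=sat(d,b)
    f=d['frame'][b[1]:b[1]+70,b[0]:b[0]+70].astype(float).mean(2)
    m=np.clip((.08-s)/.04+.5,0,1)
    m[s>.17]=np.nan
    if i: m[f<70]=np.nan; m[:16,:25]=np.nan; print(b,[proj(d,[*c/1e3,.085])[0]])
    T.append((d,b,m))
def cost(p,TT): return sum(np.nansum((sil(d,p/1e3,b,[(72,65),(85,65)],0)-m)**2) for d,b,m in TT)
for TT in([T[0]],[T[1]],T):
    r=minimize(cost,c,args=(TT,),method='Nelder-Mead',options=dict(initial_simplex=c+np.array([[-6,-6],[6,-4],[0,8]])));print('wheel',r.x.round(1),r.fun)
    p=r.x/1e3
v=[]
for d in ds:
    g=d['frame'][:,:,::-1].copy(); K=6; q=proj(d,[*p,.1])[0].astype(int)-33
    g=cv2.resize(g[q[1]:q[1]+66,q[0]:q[0]+66],None,fx=K,fy=K,interpolation=cv2.INTER_CUBIC)
    L=[(circ(*p,.085,r),(0,0,255)) for r in(.065,.002)]+[(circ(.5782,-.0325,.085+z/1e3,r/1e3),(0,255,0)) for z,r in((4,26),(76,21.5))]
    for C,col in L: cv2.polylines(g,[((proj(d,C)-q+.5)*K-.5).round().astype(np.int32)],True,col,1)
    v.append(g)
cv2.imwrite('pics/z1.png',np.hstack(v))
```

```text
(263, 146, 70) [array([298.41693513, 179.90973613])]
wheel [578.8 -57.5] 80.3576169069544
wheel [577.1 -56.3] 136.0333686200784
wheel [578.8 -57.5] 222.38779821512125
```

View pics/z1.png

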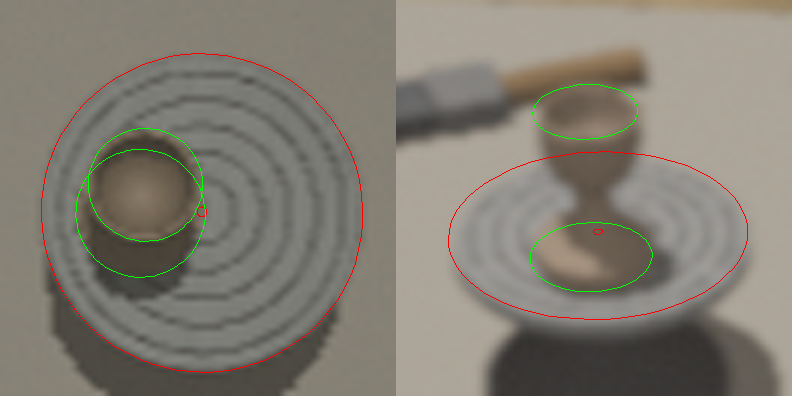

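The top view now overlays well: wheel centre is about (578.8,-57.5) mm and goblet about (578.4,-32.2) mm. The side view has a common offset of roughly 1.5 px but gives nearly the same difference. So the goblet is 25 mm off towards +y. I'll cradle the foot from +y with the part-open fingertips (about 28 mm) and push along -y, tilting the gripper's body away from the bowl.

Emit:
{"op": "arm_command", "data": {
  "rows": "30 53 10 0 0 6;60 106 20 0 0 12;90 160 20 0 0 18;120 213 20 0 0 24;150 266 20 0 0 30;180 320 20 0 0 36;210 373 20 0 0 42;240 426 20 0 0 48;270 480 20 0 0 54;300 533 20 0 0 60;328 586 20 0 0 66;353 640 20 0 0 69",
  "jaw": 0.33
}}

```text
t: 1.8
tool_pos: [0.579, 0.0591, 0.3236]
tool_rot: [-2.216, -2.226, 0.0]
contact_force: [1.2, -1.7, 0.0]
opening: 0.0284
```

Emit:
{"op": "arm_command", "data": {
  "rows": "0 0 -20 -4 0 0;0 0 -50 -8 0 0;0 0 -80 -12 0 0;0 0 -110 -12 0 0;0 0 -130 -12 0 0;-1 0 -140 -12 0 0;-1 0 -140 -12 0 0;-1 0 -140 -12 0 0"
}}

```text
t: 2.8
tool_pos: [0.5788, 0.059, 0.185]
tool_rot: [2.106, 2.114, -0.22]
contact_force: [0.8, -0.6, 0.0]
opening: 0.0285
```

Run:
```python
from h import *
from scipy.spatial.transform import Rotation as Ro
o=monitor.get_obs(); R=Ro.from_rotvec(o['tool_rot']).as_matrix(); p=np.array(o['tool_pos']); print(p,R.round(3).tolist(),o['contact_force'])
v=[]
for n in('top','side'):
    d=grab(n); K=4; q=proj(d,[.578,-.03,.13])[0].astype(int)-50
    g=cv2.resize(d['frame'][q[1]:q[1]+100,q[0]:q[0]+100,::-1],None,fx=K,fy=K,interpolation=cv2.INTER_CUBIC)
    for s in(-1,1):
      P=np.array([p+R@[x,s*.014,.073] for x in(-.011,.011)]); 
      cv2.polylines(g,[((proj(d,P)-q+.5)*K-.5).round().astype(np.int32)],True,(0,0,255),1)
    v.append(cv2.convertScaleAbs(g,alpha=1.6))
cv2.imwrite('pics/z2.png',np.hstack(v))
```

```text
[0.57875572 0.05903999 0.18502193] [[-0.004, 1.0, 0.002], [0.978, 0.004, -0.208], [-0.208, 0.001, -0.978]] [ 0.7781266  -0.55228116  0.01696335]
```

View pics/z2.png

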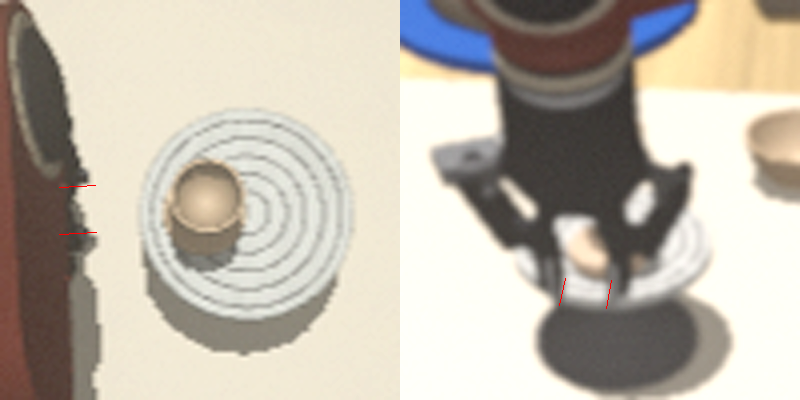

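Emit:
{"op": "arm_command", "data": {
  "rows": "0 0 -8 0 0 0;0 0 -16 0 0 0;0 0 -25 0 0 0;0 -6 -25 0 0 0;0 -12 -25 0 0 0;0 -18 -25 0 0 0;0 -24 -25 0 0 0;0 -29 -25 0 0 0;0 -32 -25 0 0 0;0 -32 -25 0 0 0"
}}

```text
t: 4.15
tool_pos: [0.5787, 0.0269, 0.1601]
tool_rot: [2.106, 2.114, -0.22]
contact_force: [-0.5, -0.3, 0.1]
opening: 0.0282
```

```bash
cat > look.py <<'E'
from h import *
import sys
from scipy.spatial.transform import Rotation as Ro
o=monitor.get_obs(); R=Ro.from_rotvec(o['tool_rot']).as_matrix(); p=np.array(o['tool_pos']); print(o['t'],p.round(4),o['contact_force'])
W=np.array([.5788,-.0575]); v=[]; ds=[grab('top'),grab('side')]
g0=np.array([float(x) for x in sys.argv[2:4]])/1e3
fg=fitgob(ds,g0,thr=.16); print(fg); G=fg[0][0]/1e3
for d in ds:
    K=6; q=proj(d,[*W,.11])[0].astype(int)-33
    g=cv2.resize(d['frame'][q[1]:q[1]+66,q[0]:q[0]+66,::-1],None,fx=K,fy=K,interpolation=cv2.INTER_CUBIC); g=cv2.convertScaleAbs(g,alpha=1.6)
    L=[(circ(*W,.085,.065),(0,0,255)),(circ(*W,.161,.0215),(0,0,255)),(circ(*G,.161,.0215),(0,200,0))]
    L+=[(np.array([p+R@[x,s*.014,.073] for x in(-.011,.011)]),(255,0,0)) for s in(-1,1)]
    for C,c in L: cv2.polylines(g,[((proj(d,C)-q+.5)*K-.5).round().astype(np.int32)],True,c,1)
    v.append(g)
cv2.imwrite('pics/'+sys.argv[1],np.hstack(v))
E
python3 look.py l1.png 578.4 -32
```

```text
4.15 [0.5787 0.0269 0.1601] [-0.54764969 -0.30410176  0.0890712 ]
[(array([578.5, -32.1]), np.float64(45.2)), (array([569.7,  71.9]), np.float64(76.3)), (array([578.2, -31.6]), np.float64(394.2))]
```

View pics/l1.png

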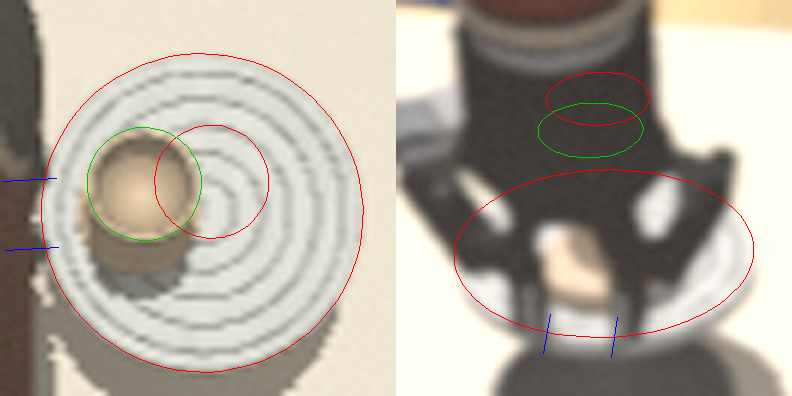

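The top view shows the goblet rim near (145,185) in the crop, unmoved. In the side view the real finger ends (crop y about 337) lie a few mm above the drawn tips (y about 352), so I'll ease down while watching the force.

Emit:
{"op": "arm_command", "data": {
  "rows": "0 -2 0 0 0 0;0 -3 -1 0 0 0;0 -3 -2 0 0 0;0 -3 -2 0 0 0"
}}

```text
t: 4.75
tool_pos: [0.5786, 0.0242, 0.1578]
tool_rot: [2.106, 2.115, -0.22]
contact_force: [0.0, -0.2, 0.0]
opening: 0.0283
```

Emit:
{"op": "arm_command", "data": {
  "rows": "0 0 -0.5 0 0 0;0 0 -1 0 0 0;0 0 -1.5 0 0 0;0 0 -1.5 0 0 0"
}}

```text
t: 5.25
tool_pos: [0.5786, 0.0242, 0.1563]
tool_rot: [2.106, 2.115, -0.22]
contact_force: [-0.3, 0.2, 0.5]
opening: 0.0277
```

Emit:
{"op": "arm_command", "data": {
  "rows": "0 0 -0.5 0 0 0;0 0 -1 0 0 0;0 0 -1.5 0 0 0;0 0 -1.5 0 0 0"
}}

```text
t: 5.75
tool_pos: [0.5786, 0.0242, 0.1547]
tool_rot: [2.106, 2.115, -0.22]
contact_force: [0.4, -0.5, 0.4]
opening: 0.0279
```

Emit:
{"op": "arm_command", "data": {
  "rows": "0 0 -0.5 0 0 0;0 0 -1 0 0 0;0 0 -1.5 0 0 0;0 0 -1.5 0 0 0"
}}

```text
t: 6.25
tool_pos: [0.5791, 0.0242, 0.1542]
tool_rot: [2.105, 2.114, -0.219]
contact_force: [-0.1, -0.2, 4.8]
opening: 0.0281
```

Contact with the wheel head came at TCP z of about 154.3 mm, so the tips are about 2 mm shorter than nominal. I'll raise the TCP to 159.5 mm and start the slow push.

Emit:
{"op": "arm_command", "data": {
  "rows": "0 0 3 0 0 0;0 0 5.3 0 0 0;0 -2 5.3 0 0 0;0 -4 5.3 0 0 0;0 -6 5.3 0 0 0;0 -8 5.3 0 0 0;0 -10 5.3 0 0 0;0 -12 5.3 0 0 0;0 -14 5.3 0 0 0;0 -16 5.3 0 0 0;0 -18 5.3 0 0 0;0 -20 5.3 0 0 0"
}}

```text
t: 7.75
tool_pos: [0.5792, 0.0041, 0.1596]
tool_rot: [2.105, 2.114, -0.219]
contact_force: [0.4, 0.7, 0.3]
opening: 0.028
```

```bash
python3 look.py l2.png 578.4 -40
```

```text
7.75 [0.5792 0.0041 0.1596] [0.35064787 0.68612528 0.30250156]
[(array([580.7, -39.3]), np.float64(259.7)), (array([567.2,  55.5]), np.float64(84.2)), (array([580.7, -38.8]), np.float64(583.4))]
```

View pics/l2.png

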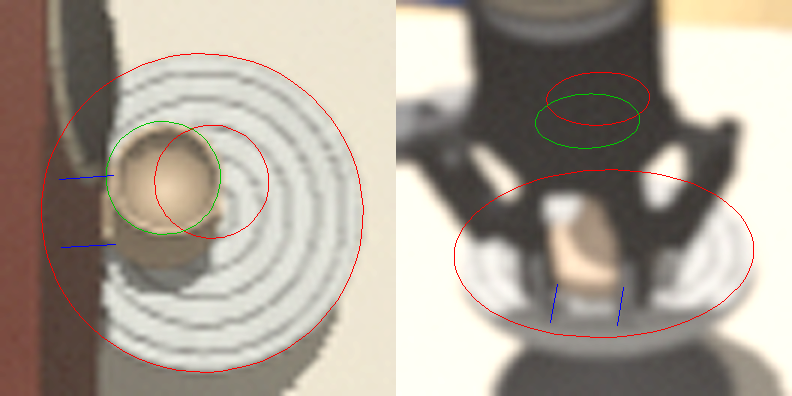

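The top crop shows the rim at about (168,180), moving straight towards the target circle at (212,182), with about 16 mm to go and the goblet still upright. I'll push 14 mm more, then back off for a clean measurement.

Emit:
{"op": "arm_command", "data": {
  "rows": "0 -2 0 0 0 0;0 -4 0 0 0 0;0 -6 0 0 0 0;0 -8 0 0 0 0;0 -10 0 0 0 0;0 -12 0 0 0 0;0 -14 0 0 0 0;0 -14 0 0 0 0;0 -11 0 0 0 0;0 0 0 0 0 0;0 20 0 0 0 0;0 45 0 0 0 0"
}}

```text
t: 9.35
tool_pos: [0.5791, 0.0505, 0.1596]
tool_rot: [2.106, 2.114, -0.219]
contact_force: [0.6, 0.0, 0.0]
opening: 0.0283
```

```bash
python3 look.py l3.png 578.4 -55
```

```text
9.35 [0.5791 0.0505 0.1596] [0.55299891 0.00894386 0.02054851]
[(array([580.1, -55. ]), np.float64(17.5)), (array([498.1, -39.2]), np.float64(101.4)), (array([579.4, -55. ]), np.float64(486.1))]
```

View pics/l3.png

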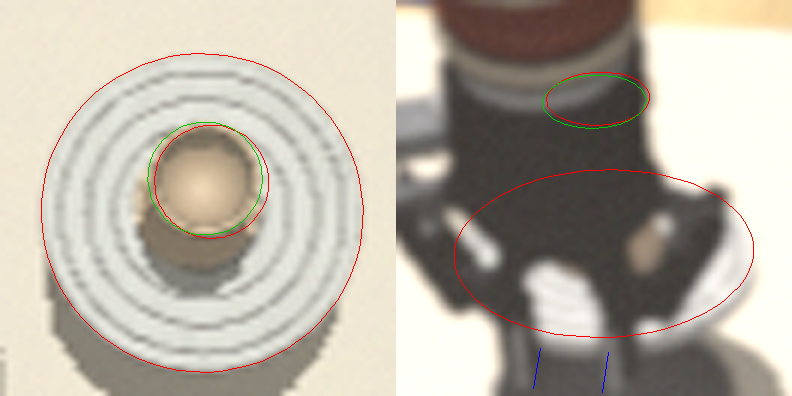

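The rim is now at about (205,182) against the target (212,182), so the goblet is roughly (+1.3,+2.5) mm off. One more tap will finish it.

Emit:
{"op": "arm_command", "data": {
  "rows": "-1 -20 0 0 0 0;-1 -40 0 0 0 0;-1 -52 0 0 0 0;-1 -56 0 0 0 0;-1 -58 0 0 0 0;-1 -60 0 0 0 0;-1 -61.5 0 0 0 0;-1 -63 0 0 0 0;-1 -63 0 0 0 0;-1 -60 0 0 0 0;-1 -50 0 0 0 0;-1 -20 0 0 0 0"
}}

```text
t: 10.95
tool_pos: [0.578, 0.0319, 0.1596]
tool_rot: [2.104, 2.115, -0.218]
contact_force: [-0.3, 0.7, 0.0]
opening: 0.0282
```

Emit:
{"op": "arm_command", "data": {
  "rows": "0 30 0 0 0 0;0 70 20 0 0 0;0 110 60 0 0 0;0 150 110 0 0 0;0 200 150 0 0 0;0 250 150 0 0 0;0 300 150 0 0 0;0 300 150 0 0 0;0 300 150 0 0 0"
}}

```text
t: 12.08
tool_pos: [0.5777, 0.332, 0.3091]
tool_rot: [2.103, 2.116, -0.22]
contact_force: [-0.1, -0.8, -0.2]
opening: 0.0281
```

```bash
python3 look.py l4.png 578.4 -57
```

```text
12.075 [0.5777 0.332  0.3091] [-0.14800849 -0.79656496 -0.22018156]
[(array([580. , -56.2]), np.float64(17.6)), (array([578.4, -56.8]), np.float64(95.3)), (array([579.3, -56.2]), np.float64(116.8))]
```

View pics/l4.png

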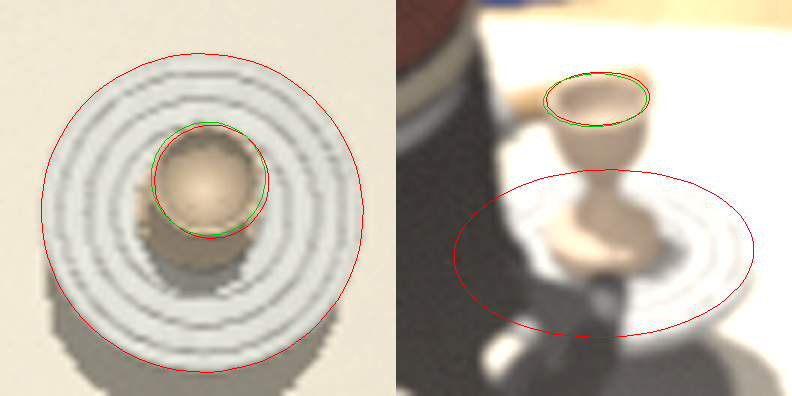

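The goblet stands upright. The top fit puts it (+1.2,+1.3) mm from the axis and the side fit (+1.3,-0.5) mm, both inside 5 mm. The robot is clear of everything, so I'm handing in.

```bash
python3 -c "
from station import workorder
print(workorder.finish_job())"
```

```text
the job is handed in; nothing more can be done
None
```

I pushed the goblet to within about 2 mm of the wheel's axis. It was standing upright with the arm well clear when I handed the job in, at about 12 s. The hand-in gave no verdict.

- **Starting offset:** the goblet stood about 25 mm off centre, towards +y.
- **How I moved it:** I pressed the part-open fingertips (28 mm gap) low against its foot at about 16 mm/s. It took one long push, a stop to look, then a final tap. I did not grip, lift or visibly rock it. The contact force at the one mid-push reading was below 1 N.
- **Touch on the wheel:** to find the true fingertip height, I lowered the tips onto the wheel head once, with about 5 N.
- **Last checks:** the top camera put the goblet at (+1.2, +1.3) mm from the axis and the side camera at (+1.3, -0.5) mm. I judged uprightness by eye from the pictures and did not measure it.
- **Disagreements:**
    - The side camera's overlay sat about 1.5 px off.
    - My first edge-based fit of the wheel was unreliable, so I dropped it for a silhouette fit.
    - A hand reading put the wheel centre 1 mm further towards -y. On that reading the offset would be about 2.6 mm.
    - The side-camera goblet fits failed while the arm blocked the view, so I ignored those.

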